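# Squeeze a bearing home in a printed roller

### The arm

A 6-joint arm with a two-finger parallel gripper is mounted at the origin on the work surface. World frame = base frame: x ahead of the robot, y to its left, z up, the work surface at z = 0. Lengths are in mm, angles in degrees, forces in N, time in s.
With the tool pointing down it reaches from about 350 to 850 mm from the base axis. Payload 8.1 kg.
Tool frame: the origin (TCP) lies on the centre line of the jaws, within the pads' length; the fingertips stand 11 mm ahead of it and the grasp point (between the pads) lies 8 mm behind it; z points along the fingers, y is the direction in which the jaws open and shut (so a half turn about z gives the same grasp; the last joint's range is limited). The gripper opens to 85 mm and grips with 20 to 120 N. Pads are 22 mm wide; open, the fingers measure 114 mm over their backs; the gripper's body (76 mm by 85 mm) begins 54 mm behind the grasp point. The pads swing forward as they close: fully open they stand 13 mm farther back than shut.
Start: joints at [66.326, 7.471, 85.268, -0, 87.261, -4.893], TCP at [193.155, 568.064, 242.292] pointing down, gripper open.
Joint ranges: [-169.43, 169.43], [-51.17, 129.36], [1.28, 143.12], [-76.62, 256.62], [0, 156.53], [-152.29, 152.29]. Speed limits (degrees/s): [136.94, 136.94, 159.86, 180, 180, 180].

### API

Orientations are given as [roll, pitch, yaw] about the fixed x, y, z axes, in that order (R = Rz(yaw) Ry(pitch) Rx(roll)).
In Python, from bench import telemetry, viewer, r gives the robot as it stands.
- The arm moves only by the shell command python3 -m inch 'ROWS' [FORCE]. ROWS is JSON, a list of rows, each a list of 3 entries, a list of its own where there are three numbers: the shift along the tool's x, y, z in cm, then the turn, a rotation vector about the tool's x, y, z in rad, then the opening, from 0 (shut) to 1 (fully open). A call has 1 to 20 rows; each row is the pose to reach, as a shift and turn from the pose commanded when the call began, along the tool's axes at that moment; what a row does not reach only later rows make up. A row lasts 1/10 s, in which the tool goes at most 50 mm and 8.59 degrees, less where a joint would pass 70% of its speed; a pose out of reach is approached as far as the arm can. A call with a gripper value outside its range is refused whole. The fingers move at their own pace and stop on an object; FORCE is the grip in N (left out, the last holds). Time passes only in rows, so rows that repeat a pose let the fingers close. It gives the time, the measured TCP pose, the force and the opening at its end, in the units of the state.
- telemetry.sense(): the state, without advancing time (a new reading comes with each control period).
- viewer.snapshot(name): name is "scene" or "top"; returns the picture (400x640x3 uint8, red, green, blue); there is no depth.
- viewer.camera_model(name): a dict with "fx", "fy", "cx", "cy" (pixels), "cam_to_world" (4x4, takes a point from camera to world coordinates). Camera axes: x right, y down, z forward; pixel columns grow to the right and rows downward; lengths in mm; the calibration is good to about 2 mm. A picture is of the moment at which its call begins. camera_model takes no time and is no camera call.
- r.hand_in(): hands the job in, once; it reports no verdict.
The state is a dict: "time": time; "joint_pos": joint angles; "qd": joint speeds; "joint_efforts": joint torques, N m; "tool_pos": TCP position; "tcp_rot": TCP orientation; "ft_force": force on the tool from outside, world axes, zero at the start; "wrist_torque": the same for the moment, N m; "finger_gap": finger opening in mm.
Only numpy, scipy, OpenCV 4.12 (cv2) and the standard library are available. Lean on these libraries where they do the work, as an engineer would, in place of code of your own. Each camera call takes 0.05 s, during which the arm holds its last target.

### The job

Put the orange printed roller, bearing up, into the round nest of the blue squeeze press and close the press's two handles on it until you feel the resistance peak and then give way as the bearing snaps in flush. Do not press on hard once it is in, or the print cracks; push the bearing only with the press, never with the gripper. Then let the handles spring fully open, leave the roller in the nest, and leave the other things on the table where they are.

Things in the scene. Friction and masses are not known exactly. Their poses are not given: they have to be found in the camera images.
- roller_mid (a point): Centre (half-way up) of the orange 3D-printed roller: spool shape, 44 mm across its two flanges, 36 mm high, grips as a plain 44 mm cylinder; about 95 g; stands upright on the table, z is its axis, up. Grip its sides with the grasp point 26 mm or more above its underside (8 mm or more above this point), so that the fingertips clear the nest's wall when it is set down.
- roller: The same orange roller; origin at the centre of its underside, z up. A snap lip inside its top resists the bearing: the force on the bearing climbs to about 22 N some 3 mm down, then falls away; past 4 mm the bearing snaps in by itself and stays, on a hard shoulder. About 50 N on the bearing cracks the print.
- bearing: Steel bearing, 22 mm across, in the top of the orange roller; origin at the centre of its top face, z up. At the start it stands 5 mm proud (origin 23 mm above roller_mid); home, it is flush with the roller's top (18 mm above roller_mid).
- press: Squeeze press with two hinged handles, bolted to the table at varying place and yaw; origin at table height under the nest's centre. Steel base 230 x 85 mm. Its x axis points from the handles' free end towards the hinge (roughly away from the robot), y is parallel to the hinge axis. The lower handle is fixed to the base; top of its rubber bar 22 mm above the table.
- nest (a point): Centre of the floor of the press's nest, a shallow round aluminium cup, 22 mm above the table; axes as the press. Inner diameter 47 mm at the floor, widening to 51 mm at the rim, 5 mm above the floor; 59 mm outside. A seated roller has roller_mid 18 mm above this point.
- hinge (a point): Centre of the hinge axis of the two handles: 75 mm from the nest along the press's +x, 60 mm above the table, between two blue cheeks (64 mm wide over all, 72 mm high).
- bar (a point): Centre of the black rubber crossbar at the end of the upper handle: round, 18 mm thick, 110 mm long, parallel to the press's y; the handle (24 mm wide, 14 mm thick) joins its middle. From the hinge it lies at (-195 cos a + 22 sin a) mm along the press's x and (195 sin a + 22 cos a) mm up, a = joint lever. Push it over from behind (hinge side), then down its arc from above.
- lever (a joint): Upper handle's angle, rad: 0 parallel to the lower one, 1.6 fully open (just past upright). Sprung open, damped: let go, it opens in 2 s; 2 N at the bar holds it shut. Its ram screw, set anywhere over 15 mm, meets the bearing between -0.05 and 0.15; home is 0.07 further. Felt at the bar: climbs to 8-10 N, falls over 4 mm to under 4 N (snapped in), then climbs steeply; 20 N cracks the print.
- grey_roller: Grey roller of the same size, bearing already flush: not to be moved. Origin at the centre of its underside.
- green_roller: Green roller of the same size, without bearing: not to be moved. Origin at the centre of its underside.
- scraper: Print scraper with red handle lying on the table beyond the press: not to be moved.
- glue: Small jar of glue, 44 mm across and 85 mm high: not to be moved. Origin at the centre of its underside.
- driver: Screwdriver lying on the table, right of the robot: not to be moved.
Not all that is in view belongs to the job. There is more than one size of the roller; the job needs the smallest.

How it is judged:
By the outcome, as a careful person would: the job done as asked, in the order asked, and still so for the second after the job is handed in, with the robot touching nothing.
It also fails if it takes over 70 s, if anything falls off the work surface, if the arm or the gripper's body presses on something with over 40 N, if the wrist force passes 120 N, or if a joint passes its speed limit or range.

## Working session

There is one attempt and no reset: what is moved stays moved. The work goes in short steps, Python scripts to look and compute and a shell command to move; the robot and the scene stay as the last step left them, time stands still between calls to the robot, and variables do not carry over. Pictures are saved under pics/ and viewed, and the job is handed in when it is done.

```bash
mkdir -p pics; ls; python3 - <<'E'
from bench import telemetry, viewer, r
import cv2
print(telemetry.sense())
for n in("scene","top"):
    im=viewer.snapshot(n); cv2.imwrite(f"pics/{n}0.png",cv2.cvtColor(im,cv2.COLOR_RGB2BGR)); print(viewer.camera_model(n))
E
```

```text
pics
{'time': 0.0, 'joint_pos': array([ 6.63239355e+01,  7.51496483e+00,  8.53296025e+01,  1.01705188e-03,
        8.72612229e+01, -4.89438604e+00]), 'qd': array([ 0.02104248,  0.01931064, -0.05514793, -0.02717033, -0.03224487,
        0.01233305]), 'joint_efforts': array([-6.21899358e-05, -5.69386768e+01, -5.00556850e+01, -2.18929513e-04,
        1.46943773e-02,  8.39424001e-05]), 'tool_pos': array([192.9508775 , 567.57046253, 241.24280662]), 'tcp_rot': array([-1.79894682e+02, -1.00380363e-02,  1.61218263e+02]), 'ft_force': array([ 0.60151182, -0.25629169,  0.3322063 ]), 'wrist_torque': array([-0.05583851,  0.00046559, -0.00392184]), 'finger_gap': 85.24050985812367}
{'fx': 496.4653039889171, 'fy': 496.4653039889171, 'cx': 329.13072340129196, 'cy': 195.72006206734534, 'cam_to_world': array([[ 6.98326183e-01,  4.28338260e-01, -5.73469160e-01,
         1.33831416e+03],
       [ 7.15778811e-01, -4.16649193e-01,  5.60414261e-01,
        -7.57942744e+02],
       [ 1.11140668e-03, -8.01829025e-01, -5.97552491e-01,
         8.46260717e+02],
       [ 0.00000000e+00,  0.00000000e+00,  0.00000000e+00,
         1.00000000e+00]])}
{'fx': 364.5383201640612, 'fy': 364.5383201640612, 'cx': 319.972715563088, 'cy': 202.803447839229, 'cam_to_world': array([[ 2.05890399e-02, -9.89570406e-01,  1.42571045e-01,
         4.09147038e+02],
       [-9.99779696e-01, -1.97964340e-02,  6.97574193e-03,
        -5.18721179e+01],
       [-4.08058948e-03, -1.42683260e-01, -9.89759989e-01,
         1.20200271e+03],
       [ 0.00000000e+00,  0.00000000e+00,  0.00000000e+00,
         1.00000000e+00]])}
```

View pics/scene0.png

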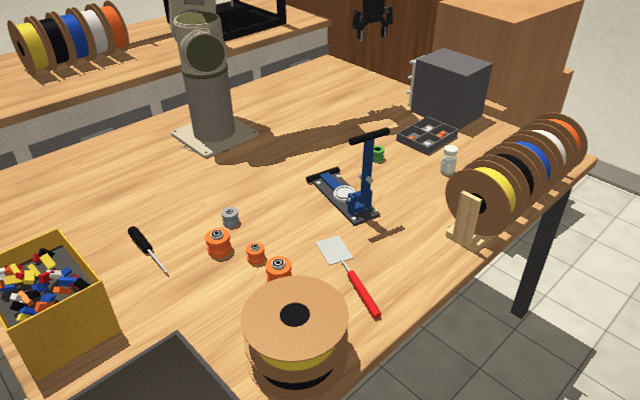

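View pics/top0.png

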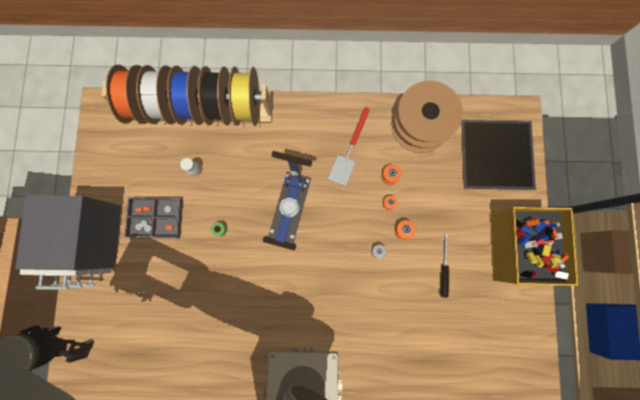

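The smallest orange roller is at about (256,252) in scene and (390,202) in top. The press nest is at (344,193) in scene and (289,207) in top. I'll enlarge both.

```bash
python3 - <<'E'
import cv2,numpy as np
s=cv2.imread("pics/scene0.png");t=cv2.imread("pics/top0.png")
def crop(im,x,y,w,h,k): return cv2.resize(im[y:y+h,x:x+w],None,fx=k,fy=k,interpolation=cv2.INTER_CUBIC)
cv2.imwrite("pics/c1.png",crop(s,300,115,100,75*15//10,5))
cv2.imwrite("pics/c2.png",np.hstack([crop(s,235,230,50,50,8),crop(t,365,180,50,50,8)]))
cv2.imwrite("pics/c3.png",crop(t,250,140,80,120,5))
E
```

```text
(no output)
```

View pics/c1.png

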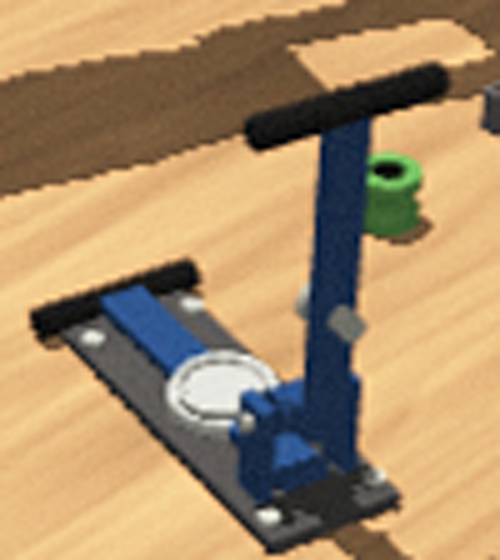

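View pics/c2.png

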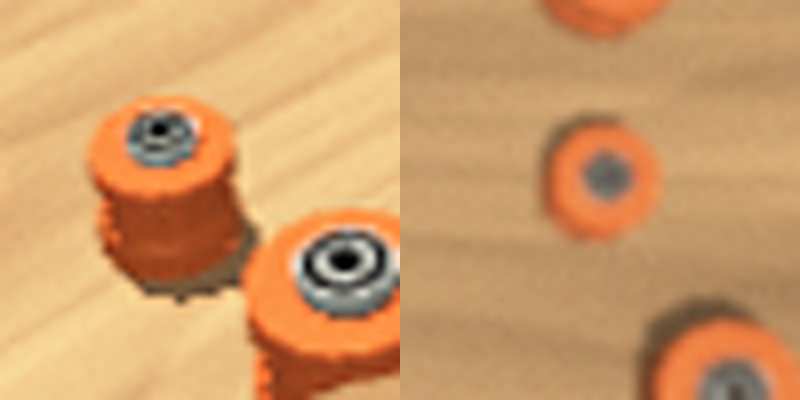

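View pics/c3.png

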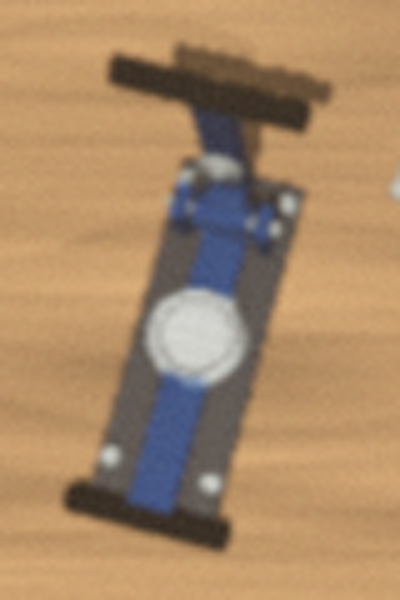

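```bash
cat > h.py <<'E'
from bench import telemetry, viewer
import numpy as np
def ray(cam,p):
    m=viewer.camera_model(cam);T=np.array(m["cam_to_world"])
    d=T[:3,:3]@np.array([(p[0]-m["cx"])/m["fx"],(p[1]-m["cy"])/m["fy"],1]);return T[:3,3],d/np.linalg.norm(d)
def atz(cam,p,z):
    o,d=ray(cam,p);return (o+d*(z-o[2])/d[2]).round(1)
def tri(ps,pt):
    (o,d),(q,e)=ray("scene",ps),ray("top",pt)
    a=np.linalg.lstsq(np.c_[d,-e],q-o,rcond=None)[0]; A=o+d*a[0];B=q+e*a[1]
    return ((A+B)/2).round(1),np.linalg.norm(A-B).round(1)
def proj(cam,P):
    m=viewer.camera_model(cam);T=np.linalg.inv(np.array(m["cam_to_world"]));c=T[:3,:3]@P+T[:3,3]
    return np.array([m["fx"]*c[0]/c[2]+m["cx"],m["fy"]*c[1]/c[2]+m["cy"]]).round(1)
E
python3 - <<'E'
from h import *
print("bearing",atz("scene",(255,246.5),41),atz("top",(391,201.9),41),tri((255,246.5),(391,201.9)))
print("flange",atz("scene",(255.2,248.3),36),atz("top",(390.6,202.5),36))
print("nest",atz("scene",(344.8,192),27),atz("top",(289.2,207.2),27),tri((344.8,192),(289.2,207.2)))
t=lambda x,y:(250+x/5,140+y/5); s=lambda x,y:(300+x/5,115+y/5)
a=[tri(s(258,132),t(303,116)),tri(s(440,80),t(115,70))]
print("ubar",a)
print("lbar",atz("top",t(75,493),13),atz("top",t(223,537),13),atz("scene",s(188,272),13),atz("scene",s(42,320),13))
E
```

```text
bearing [ 587.3 -271.1   41. ] [ 583.9 -272.    41. ] (array([ 584.9, -271.2,   39.4]), np.float64(2.7))
flange [ 588.  -271.7   36. ] [ 582.7 -271.7   36. ]
nest [570.1  53.9  27. ] [562.   56.2  27. ] (array([563.8,  58. ,  21.2]), np.float64(3.5))
ubar [(array([653.1, -16.9, 253.4]), np.float64(2.8)), (array([677.5,  85.2, 250.8]), np.float64(3.6))]
lbar [459.3 132.8  13. ] [432.9  35.7  13. ] [461.2 134.9  13. ] [437.2  37.3  13. ]
```

```bash
cat >> h.py <<'E'
from scipy.spatial.transform import Rotation as Ro
def delta(c_pos,c_rpy,t_pos,t_rpy):
    A=Ro.from_euler('xyz',c_rpy,degrees=True);B=Ro.from_euler('xyz',t_rpy,degrees=True)
    print("shift cm",(A.inv().apply(np.array(t_pos)-np.array(c_pos))/10).round(2),"turn",(A.inv()*B).as_rotvec().round(3))
def st():
    s=telemetry.sense();print("t",round(s["time"],2),"pos",s["tool_pos"].round(1),"rpy",s["tcp_rot"].round(1),"F",s["ft_force"].round(1),"gap",round(s["finger_gap"],1),"q",s["joint_pos"].round(1));return s
E
python3 - <<'E'
from h import *
delta([193.155,568.064,242.292],[180,0,161.22],[585,-271.4,130],[180,0,165.8])
E
```

```text
shift cm [-64.12 -66.86  11.23] turn [ 0.    0.   -0.08]
```

```bash
python3 -m inch '[[[-64.12,-66.86,11.2],[0,0,-0.08],1],[[-64.12,-66.86,11.2],[0,0,-0.08],1],[[-64.12,-66.86,11.2],[0,0,-0.08],1],[[-64.12,-66.86,11.2],[0,0,-0.08],1],[[-64.12,-66.86,11.2],[0,0,-0.08],1],[[-64.12,-66.86,11.2],[0,0,-0.08],1],[[-64.12,-66.86,11.2],[0,0,-0.08],1],[[-64.12,-66.86,11.2],[0,0,-0.08],1],[[-64.12,-66.86,11.2],[0,0,-0.08],1],[[-64.12,-66.86,11.2],[0,0,-0.08],1],[[-64.12,-66.86,11.2],[0,0,-0.08],1],[[-64.12,-66.86,11.2],[0,0,-0.08],1],[[-64.12,-66.86,11.2],[0,0,-0.08],1],[[-64.12,-66.86,11.2],[0,0,-0.08],1],[[-64.12,-66.86,11.2],[0,0,-0.08],1],[[-64.12,-66.86,11.2],[0,0,-0.08],1],[[-64.12,-66.86,11.2],[0,0,-0.08],1],[[-64.12,-66.86,11.2],[0,0,-0.08],1],[[-64.12,-66.86,11.2],[0,0,-0.08],1],[[-64.12,-66.86,11.2],[0,0,-0.08],1]]'
python3 - <<'E'
from h import *; st()
E
```

```text
time: 2.1
tool_pos: [584.7, -275.2, 128.2]
tcp_rot: [-180.0, -0.1, 165.6]
ft_force: [0.4, 1.2, -0.1]
finger_gap: 85.4
t 2.1 pos [ 584.7 -275.2  128.2] rpy [-1.800e+02 -1.000e-01  1.656e+02] F [ 0.4  1.2 -0.1] gap 85.4 q [-2.970e+01  1.890e+01  8.420e+01 -1.000e-01  7.700e+01 -1.053e+02]
```

```bash
python3 - <<'E'
from h import *; import cv2
s=viewer.snapshot("scene");t=viewer.snapshot("top"); st()
def crop(im,x,y,w,h,k): return cv2.cvtColor(cv2.resize(im[y:y+h,x:x+w],None,fx=k,fy=k,interpolation=cv2.INTER_CUBIC),cv2.COLOR_RGB2BGR)
cv2.imwrite("pics/d1.png",np.hstack([crop(s,205,170,100,110,4),crop(t,350,160,100,110,4)]))
E
```

```text
t 2.2 pos [ 584.3 -271.6  129. ] rpy [ 1.800e+02 -1.000e-01  1.657e+02] F [-0.2  0.4  0.3] gap 85.5 q [ -29.5   18.6   84.4    0.    77.1 -105.2]
```

View pics/d1.png

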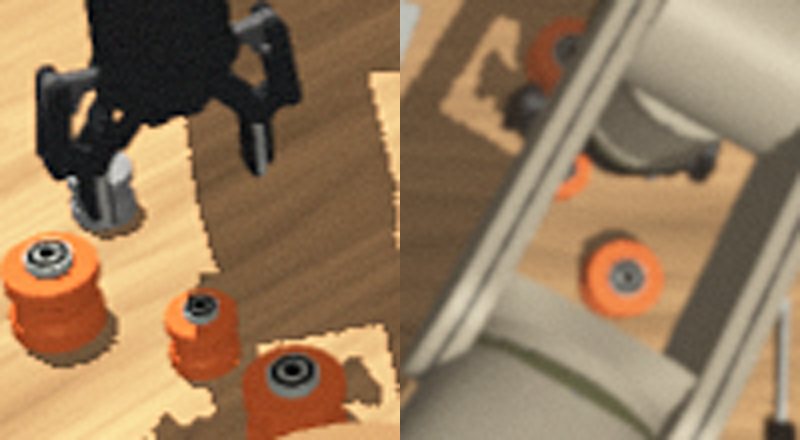

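```bash
python3 - <<'E'
from h import *
for z in (118,131): print(atz("scene",(249.6,219),z))
print(proj("scene",np.array([584.3,-271.6,131.])),proj("scene",np.array([584.3,-271.6,118.])))
print(proj("scene",np.array([585,-271.5,41.])))
E
```

```text
[ 575.8 -269.4  118. ]
[ 589.4 -278.1  131. ]
[250.6 216.7] [251.1 221.1]
[254.3 246.1]
```

```bash
python3 -m inch '[[[0,0,3],[0,0,0],1],[[0,0,6],[0,0,0],1],[[0,0,8],[0,0,0],1],[[0,0,9.5],[0,0,0],1],[[0,0,10.3],[0,0,0],1],[[0,0,10.8],[0,0,0],1],[[0,0,10.8],[0,0,0],1],[[0,0,10.8],[0,0,0],0.3],[[0,0,10.8],[0,0,0],0.3],[[0,0,10.8],[0,0,0],0.3],[[0,0,10.8],[0,0,0],0.3],[[0,0,10.8],[0,0,0],0.3],[[0,0,10.8],[0,0,0],0.3],[[0,0,10.8],[0,0,0],0.3]]' 40
python3 - <<'E'
from h import *; import cv2
st()
s=viewer.snapshot("scene")
def crop(im,x,y,w,h,k): return cv2.cvtColor(cv2.resize(im[y:y+h,x:x+w],None,fx=k,fy=k,interpolation=cv2.INTER_CUBIC),cv2.COLOR_RGB2BGR)
cv2.imwrite("pics/d2.png",crop(s,205,170,100,110,5))
E
```

```text
time: 3.6
tool_pos: [585.7, -271.9, 23.4]
tcp_rot: [-180.0, 0.1, 165.8]
ft_force: [-0.3, 0.2, 5.5]
finger_gap: 42.6
t 3.6 pos [ 585.7 -271.9   23.4] rpy [-1.800e+02  1.000e-01  1.658e+02] F [-0.3  0.2  5.5] gap 42.6 q [ -29.4   25.4   87.7   -0.    66.7 -105.2]
```

View pics/d2.png

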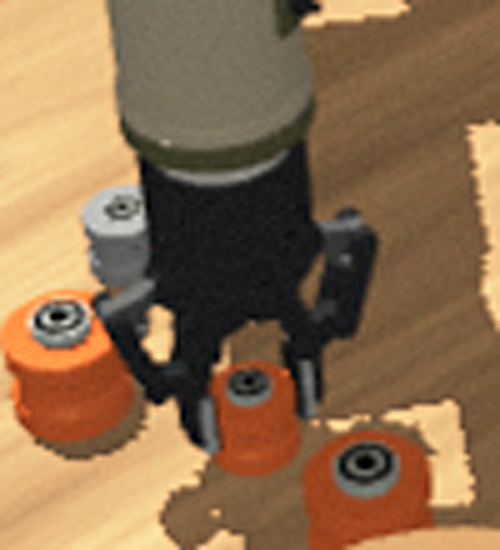

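```bash
python3 - <<'E'
from h import *
delta([585,-271.4,22.3],[180,0,165.8],[560,57,110],[180,0,165.8])
E
python3 -m inch '[[[0,0,-1],[0,0,0],0.3],[[0,0,-3],[0,0,0],0.3],[[0,0,-6],[0,0,0],0.3],[[0,0,-8.8],[0,0,0],0.3],[[0,0,-8.8],[0,0,0],0.3]]'
```

```text
shift cm [10.48 31.22 -8.77] turn [0. 0. 0.]
time: 4.15
tool_pos: [587.7, -272.9, 116.1]
tcp_rot: [-179.9, 0.5, 165.8]
ft_force: [0.9, -0.4, -0.4]
finger_gap: 42.9
```

```bash
python3 -m inch '[[[2.6,7.8,0],[0,0,0],0.3],[[5.2,15.6,0],[0,0,0],0.3],[[7.8,23.4,0],[0,0,0],0.3],[[10.48,31.22,0],[0,0,0],0.3],[[10.48,31.22,0],[0,0,0],0.3],[[10.48,31.22,0],[0,0,0],0.3],[[10.48,31.22,0],[0,0,0],0.3],[[10.48,31.22,0],[0,0,0],0.3],[[10.48,31.22,0],[0,0,0],0.3],[[10.48,31.22,0],[0,0,0],0.3]]'
python3 - <<'E'
from h import *; import cv2
st()
s=viewer.snapshot("scene");t=viewer.snapshot("top")
def crop(im,x,y,w,h,k): return cv2.cvtColor(cv2.resize(im[y:y+h,x:x+w],None,fx=k,fy=k,interpolation=cv2.INTER_CUBIC),cv2.COLOR_RGB2BGR)
cv2.imwrite("pics/d3.png",np.hstack([crop(s,290,110,100,120,4),crop(t,240,140,100,120,4)]));st()
E
```

```text
time: 5.15
tool_pos: [559.8, 56.1, 109.9]
tcp_rot: [-180.0, -0.0, 165.8]
ft_force: [-0.7, -0.4, -1.0]
finger_gap: 42.8
t 5.15 pos [559.8  56.1 109.9] rpy [-180.    -0.   165.8] F [-0.7 -0.4 -1. ] gap 42.8 q [  0.5   7.6  99.3  -0.   73.1 -75.2]
t 5.25 pos [559.9  55.7 110.1] rpy [-180.    -0.   165.7] F [ 0.1  0.4 -1.2] gap 42.6 q [  0.5   7.6  99.3  -0.   73.1 -75.2]
```

View pics/d3.png

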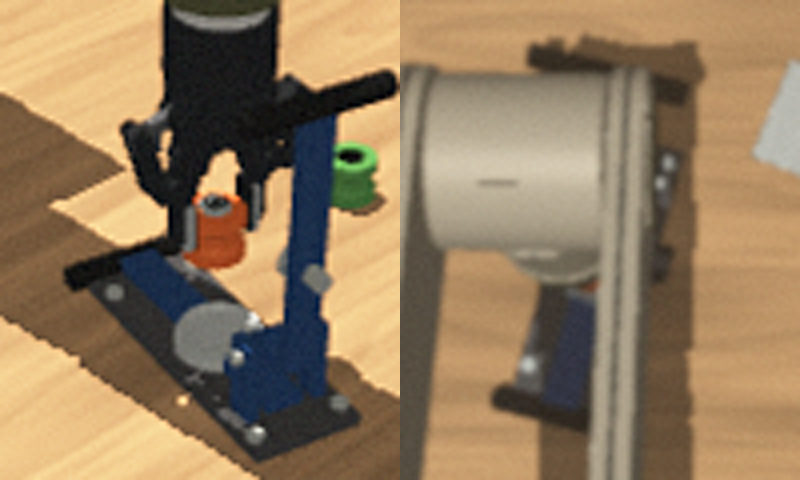

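```bash
python3 - <<'E'
from h import *; import cv2
s=viewer.snapshot("scene");cv2.imwrite("pics/s4.png",s[...,::-1])
a=cv2.resize(s[150:185,330:365],None,fx=11,fy=11,interpolation=cv2.INTER_CUBIC)
b=cv2.resize(cv2.imread("pics/scene0.png")[174:209,327:362][...,::-1],None,fx=11,fy=11,interpolation=cv2.INTER_CUBIC)
cv2.imwrite("pics/d4.png",np.hstack([a,b])[...,::-1])
print(atz("scene",(343.75,161),127.6))
E
```

```text
[564.7  52.5 127.6]
```

View pics/d4.png

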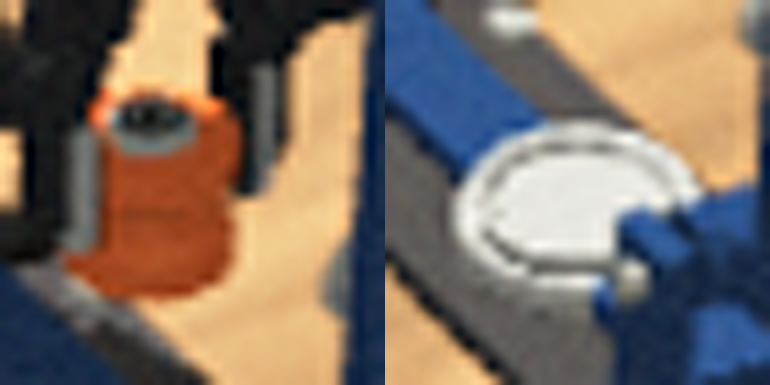

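```bash
python3 - <<'E'
from h import *
def ext(c,r,z):
    a=np.linspace(0,2*np.pi,181);P=np.array([proj("scene",np.array([c[0]+r*np.cos(t),c[1]+r*np.sin(t),z])) for t in a]);return P.min(0),P.max(0)
def cp(p,o): return ((np.array(p)+.5-o)*11).round(0)
for n,c,r,z,o in (("outer",(565.5,57),29.5,27,(327,174)),("floor",(565.5,57),23.5,22,(327,174)),("rimin",(565.5,57),25.5,27,(327,174)),("bearing",(559.9,55.7),11,127.6,(330,150)),("flange",(559.9,55.7),22,122.6,(330,150)),("bott",(559.9,55.7),22,86.6,(330,150))):
    lo,hi=ext(c,r,z);print(n,cp(lo,np.array(o)),cp(hi,np.array(o)))
# sensitivity
p=proj("scene",np.array([560,56,50.]));print(proj("scene",np.array([570,56,50.]))-p,proj("scene",np.array([560,66,50.]))-p)
E
```

```text
outer [ 81. 123.] [312. 261.]
floor [104. 153.] [288. 262.]
rimin [ 97. 132.] [297. 251.]
bearing [107.  90.] [197. 139.]
flange [62. 84.] [242. 180.]
bott [ 60. 205.] [238. 304.]
[2.6 1.5] [ 2.5 -1.5]
```

```bash
python3 -m inch '[[[-0.52,0.16,1],[0,0,0],0.3],[[-0.52,0.16,2.5],[0,0,0],0.3],[[-0.52,0.16,4],[0,0,0],0.3],[[-0.52,0.16,5],[0,0,0],0.3],[[-0.52,0.16,5.5],[0,0,0],0.3],[[-0.52,0.16,5.5],[0,0,0],0.3],[[-0.52,0.16,5.5],[0,0,0],0.3],[[-0.52,0.16,5.5],[0,0,0],0.3]]'
python3 - <<'E'
from h import *; import cv2
s=viewer.snapshot("scene");cv2.imwrite("pics/s5.png",s[...,::-1]);st()
cv2.imwrite("pics/d5.png",cv2.resize(s[150:220,310:380],None,fx=8,fy=8,interpolation=cv2.INTER_CUBIC)[...,::-1])
E
```

```text
time: 6.1
tool_pos: [566.0, 57.3, 56.1]
tcp_rot: [180.0, 0.1, 165.8]
ft_force: [0.3, -0.8, -0.9]
finger_gap: 42.4
t 6.15 pos [566.   57.3  56.1] rpy [1.800e+02 1.000e-01 1.658e+02] F [-0.  -0.5 -0.3] gap 42.7 q [  0.6  12.3 100.2   0.   67.4 -75.2]
```

View pics/d5.png

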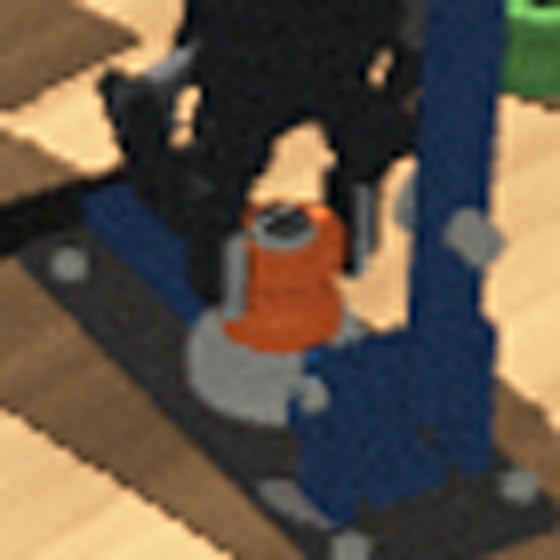

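```bash
python3 -m inch '[[[0.07,-0.12,0],[0,0,0],0.3],[[0.07,-0.12,0.3],[0,0,0],0.3],[[0.07,-0.12,0.5],[0,0,0],0.3],[[0.07,-0.12,0.6],[0,0,0],0.3],[[0.07,-0.12,0.7],[0,0,0],0.3],[[0.07,-0.12,0.7],[0,0,0],0.3]]'
python3 -m inch '[[[0,0,0.1],[0,0,0],0.3],[[0,0,0.2],[0,0,0],0.3],[[0,0,0.2],[0,0,0],0.3]]'
```

```text
time: 6.75
tool_pos: [564.2, 56.3, 48.0]
tcp_rot: [-180.0, -0.0, 165.8]
ft_force: [-0.1, 0.2, -0.4]
finger_gap: 42.4
time: 7.05
tool_pos: [564.5, 56.3, 46.3]
tcp_rot: [180.0, 0.0, 165.8]
ft_force: [1.0, 0.3, -1.0]
finger_gap: 42.8
```

```bash
python3 -m inch '[[[0,0,0.05],[0,0,0],0.3],[[0,0,0.1],[0,0,0],0.3],[[0,0,0.1],[0,0,0],0.3]]'
python3 -m inch '[[[0,0,0.05],[0,0,0],0.3],[[0,0,0.1],[0,0,0],0.3],[[0,0,0.1],[0,0,0],0.3]]'
```

```text
time: 7.35
tool_pos: [564.5, 56.3, 45.4]
tcp_rot: [180.0, 0.0, 165.8]
ft_force: [1.0, 0.4, 0.1]
finger_gap: 42.2
time: 7.65
tool_pos: [564.6, 56.3, 45.4]
tcp_rot: [180.0, 0.0, 165.8]
ft_force: [-5.4, 0.5, 10.1]
finger_gap: 42.7
```

```bash
python3 -m inch '[[[0,0,0],[0,0,0],0.6],[[0,0,0],[0,0,0],0.8],[[0,0,0],[0,0,0],1],[[0,0,0],[0,0,0],1],[[0,0,0],[0,0,0],1],[[0,0,0],[0,0,0],1],[[0,0,-2],[0,0,0],1],[[0,0,-5],[0,0,0],1],[[0,0,-8],[0,0,0],1],[[0,0,-11],[0,0,0],1],[[2,0,-14],[0,0,0],1],[[6,0,-16],[0,0,0],1],[[10,0,-18],[0,0,0],1],[[10,0,-20],[0,0,0],1],[[10,0,-22],[0,0,0],1]]'
python3 - <<'E'
from h import *; import cv2
s=viewer.snapshot("scene");cv2.imwrite("pics/s6.png",s[...,::-1]);st()
cv2.imwrite("pics/d6.png",cv2.resize(s[150:220,310:380],None,fx=8,fy=8,interpolation=cv2.INTER_CUBIC)[...,::-1])
E
```

```text
time: 9.15
tool_pos: [466.2, 81.1, 265.1]
tcp_rot: [180.0, 0.0, 165.8]
ft_force: [1.1, 0.3, -0.4]
finger_gap: 85.4
t 9.2 pos [468.3  81.1 269.2] rpy [179.9   0.3 165.8] F [0.4 0.5 4.4] gap 85.5 q [  3.6 -13.1 102.4  -0.   90.4 -72.2]
```

View pics/d6.png

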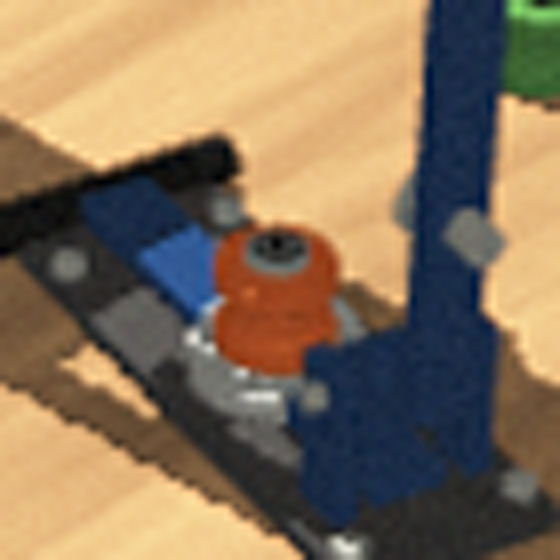

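```bash
python3 -m inch '[[[0,0,0],[0,-0.15,0],0],[[0,0,0],[0,-0.3,0],0],[[0,0,0],[0,-0.4,0],0],[[0,0,0],[0,-0.5,0],0],[[0,0,0],[0,-0.6,0],0],[[0,0,0],[0,-0.7,0],0],[[0,0,0],[0,-0.7,0],0],[[0,0,0],[0,-0.7,0],0]]'
python3 - <<'E'
from h import *; s=st(); print(s["tool_pos"],s["joint_pos"],s["tcp_rot"])
E
```

```text
time: 10.0
tool_pos: [467.1, 81.3, 264.3]
tcp_rot: [180.0, 40.0, 165.9]
ft_force: [0.5, -0.3, 0.7]
finger_gap: -0.3
t 10.0 pos [467.1  81.3 264.3] rpy [180.   40.  165.9] F [ 0.5 -0.3  0.7] gap -0.3 q [ 18.5 -49.1 135.3 -23.4  60.7 -51.9]
[467.13343032  81.28500086 264.26439611] [ 18.54487692 -49.11477132 135.27652732 -23.42472967  60.74065813
 -51.88745573] [179.98923035  40.0038555  165.8772329 ]
```

```bash
cat > k.py <<'E'
import numpy as np
from scipy.optimize import least_squares
from scipy.spatial.transform import Rotation as Ro
Q=np.array([[66.324,7.515,85.33,0,87.26,-4.894],[-29.5,18.6,84.4,0,77.1,-105.2],[-29.4,25.4,87.7,0,66.7,-105.2],[.5,7.6,99.3,0,73.1,-75.2],[.6,12.3,100.2,0,67.4,-75.2],[18.545,-49.115,135.277,-23.425,60.741,-51.887]])
P=np.array([[192.95,567.57,241.24],[584.3,-271.6,129],[585.7,-271.9,23.4],[559.9,55.7,110.1],[566,57.3,56.1],[467.13,81.285,264.26]])
def fk(q,x):
    L1,L2,e,d,h,T,a=x
    B=Ro.from_euler('Z',q[0],degrees=True); t=np.radians
    A=B*Ro.from_euler('Y',q[1],degrees=True);C=B*Ro.from_euler('Y',q[1]+q[2],degrees=True)
    W=np.array([0,0,h])+B.apply([a,d,0])+A.apply([0,0,L1])+C.apply([e,0,L2])
    R=C*Ro.from_euler('ZYZ',[q[3],q[4],q[5]],degrees=True)
    return W+R.apply([0,0,T]),R
sol=least_squares(lambda x:np.concatenate([fk(q,x)[0]-p for q,p in zip(Q,P)]),[400,400,0,50,300,250,0])
X=sol.x
off=Ro.from_euler('xyz',[179.99,40.0,165.877],degrees=True); OFF=fk(Q[-1],X)[1].inv()*off
lo=np.array([-169.43,-51.17,1.28,-76.62,0,-152.29]);hi=np.array([169.43,129.36,143.12,256.62,156.53,152.29])
def ik(p,rpy,q0):
    Rt=Ro.from_euler('xyz',rpy,degrees=True)
    f=lambda q:np.r_[fk(q,X)[0]-p,200*((fk(q,X)[1]*OFF).inv()*Rt).as_rotvec()]
    s=least_squares(f,np.clip(q0,lo+1e-3,hi-1e-3),bounds=(lo,hi));return s.x,np.abs(s.fun).max()
E
python3 - <<'E'
from k import *
print(X.round(1),np.abs(sol.fun).max(),OFF.as_euler('xyz',degrees=True).round(1))
nest=np.array([565,56.3]);psi=-14.2;u=np.array([np.cos(np.radians(psi)),np.sin(np.radians(psi))]);v=np.array([-u[1],u[0]])
for th in (15,25,30,35,40):
  q=np.array([5,-20,110,0,60,-70.]);print(th)
  for a in (1.6,1.2,.8,.4,.1,-.1):
    t=np.radians(th)
    bx=75-195*np.cos(a)+22*np.sin(a)+20*np.cos(t)+3*np.sin(t); bz=60+195*np.sin(a)+22*np.cos(a)+20*np.sin(t)-3*np.cos(t)
    for yo in (33,-33):
      xy=nest+u*bx+v*yo
      q2,e=ik(np.r_[xy,bz],[180,th,165.8],q)
      print(a,yo,np.r_[xy,bz].round(),q2.round(0),round(e,2))
    q=q2
E
```

```text
[368.9 554.6  62.6  51.1 318.8 353.3  -1.1] 0.3809441071027777 [ 0.  0. 90.]
15
1.6 33 [692.  58. 257.] [  3.   9.  84.  -5.  73. -72.] 0.0
1.6 -33 [676.  -6. 257.] [ -3.   5.  87.  -3.  73. -79.] 0.0
1.2 33 [617.  77. 252.] [  5.  -2.  95.  -5.  73. -70.] 0.0
1.2 -33 [600.  13. 252.] [ -2.  -6.  99.  -3.  72. -77.] 0.0
0.8 33 [549.  94. 217.] [  8. -11. 107.  -6.  70. -66.] 0.0
0.8 -33 [533.  30. 217.] [  0. -16. 111.  -4.  70. -75.] 0.0
0.4 33 [499. 107. 158.] [ 11. -16. 118.  -7.  65. -63.] 0.0
0.4 -33 [483.  43. 158.] [  2. -22. 122.  -5.  65. -72.] 0.0
0.1 33 [479. 112. 104.] [ 12. -15. 123.  -8.  59. -61.] 0.0
0.1 -33 [463.  48. 104.] [  3. -22. 128.  -5.  59. -71.] 0.0
-0.1 33 [475. 113.  65.] [ 12. -12. 125.  -8.  54. -60.] 0.0
-0.1 -33 [459.  49.  65.] [  3. -19. 130.  -5.  54. -70.] 0.0
25
1.6 33 [691.  58. 260.] [  5.   1.  94.  -9.  62. -69.] 0.0
1.6 -33 [675.  -6. 260.] [ -2.  -3.  97.  -6.  61. -76.] 0.0
1.2 33 [616.  77. 255.] [  8. -10. 105. -10.  62. -65.] 0.0
1.2 -33 [600.  13. 255.] [ -0. -15. 109.  -7.  62. -74.] 0.0
0.8 33 [548.  95. 221.] [ 11. -19. 116. -12.  6
[... 1940 characters left out ...]
. 108. -20.  45. -59.] 0.0
1.6 -33 [673.  -5. 265.] [ -0. -13. 112. -13.  43. -69.] 0.0
1.2 33 [614.  78. 260.] [ 12. -20. 118. -22.  48. -54.] 0.0
1.2 -33 [598.  14. 260.] [  3. -26. 122. -15.  46. -66.] 0.0
0.8 33 [546.  95. 226.] [ 17. -30. 128. -26.  49. -48.] 0.0
0.8 -33 [530.  31. 226.] [  7. -38. 133. -18.  48. -62.] 0.0
0.4 33 [497. 108. 167.] [ 21. -34. 137. -31.  47. -39.] 0.0
0.4 -33 [481.  44. 167.] [ 11. -45. 143. -22.  47. -55.] 1.69
0.1 33 [477. 113. 112.] [ 24. -32. 142. -36.  42. -31.] 0.0
0.1 -33 [460.  49. 112.] [ 14. -37. 143. -27.  46. -46.] 12.93
-0.1 33 [472. 114.  73.] [ 24. -27. 143. -41.  38. -24.] 0.91
-0.1 -33 [456.  50.  73.] [ 16. -30. 143. -32.  41. -39.] 15.57
```

```bash
cat > w.py <<'E'
from h import delta
import numpy as np
nest=np.array([564.8,56.5]);psi=np.radians(-14.0);u=np.array([np.cos(psi),np.sin(psi)]);v=np.array([-u[1],u[0]])
def wp(a,gap=0,yo=33,th=30,dz=0):
    t=np.radians(th);n=20+gap
    bx=75-195*np.cos(a)+22*np.sin(a)+n*np.cos(t)+3*np.sin(t); bz=60+195*np.sin(a)+22*np.cos(a)+n*np.sin(t)-3*np.cos(t)
    return np.r_[nest+u*bx+v*yo,bz+dz]
E
python3 - <<'E'
from w import *
c=([467.1,81.3,264.3],[180,40.1,165.8]); R=[180,30,165.8]
print(wp(1.6,20,dz=70),wp(1.6,20),wp(1.6))
delta(*c,[480,85,345],R)
delta(*c,wp(1.6,20,dz=75),R)
delta(*c,wp(1.6,20),R)
from k import ik
q=np.array([18.5,-49,135,-23,60,-52.])
for p in ([480,85,345],wp(1.6,20,dz=75),wp(1.6,20)):
    q,e=ik(p,R,q);print(q.round(),e)
E
```

```text
[707.48525291  54.93482062 341.67638689] [707.48525291  54.93482062 271.67638689] [690.67923795  59.12503077 261.67638689]
shift cm [-6.09  0.68 -5.43] turn [0.    0.176 0.   ]
shift cm [-23.63   3.34   9.13] turn [0.    0.176 0.   ]
shift cm [-18.8    3.34  14.86] turn [0.    0.176 0.   ]
[ 14. -38. 117. -14.  74. -61.] 9.947598300641403e-14
[  5.  -2.  89. -10.  65. -69.] 9.094947017729282e-13
[  5.  -1.  95. -11.  57. -67.] 3.296918293926865e-12
```

```bash
python3 -m inch '[[[-3,0.3,-2.7],[0,0.1,0],0],[[-6.09,0.68,-5.43],[0,0.176,0],0],[[-6.09,0.68,-5.43],[0,0.176,0],0],[[-11,1.5,-1],[0,0.176,0],0],[[-15,2,2],[0,0.176,0],0],[[-19,2.7,5.3],[0,0.176,0],0],[[-23.63,3.34,9.13],[0,0.176,0],0],[[-23.63,3.34,9.13],[0,0.176,0],0],[[-23.63,3.34,9.13],[0,0.176,0],0],[[-22,3.34,11],[0,0.176,0],0],[[-20.4,3.34,13],[0,0.176,0],0],[[-18.8,3.34,14.86],[0,0.176,0],0],[[-18.8,3.34,14.86],[0,0.176,0],0],[[-18.8,3.34,14.86],[0,0.176,0],0]]'
python3 - <<'E'
from h import *; import cv2
s=viewer.snapshot("scene");cv2.imwrite("pics/s7.png",s[...,::-1]);st()
cv2.imwrite("pics/d7.png",cv2.resize(s[60:220,290:430],None,fx=4,fy=4,interpolation=cv2.INTER_CUBIC)[...,::-1])
E
```

```text
time: 11.4
tool_pos: [708.2, 54.1, 272.3]
tcp_rot: [180.0, 30.0, 165.8]
ft_force: [0.9, 0.2, 0.9]
finger_gap: -0.0
t 11.45 pos [708.8  54.2 273.9] rpy [179.9  30.1 165.8] F [0.8 0.7 1.2] gap -0.2 q [  4.9  -0.5  95.3 -11.3  57.  -67.1]
```

View pics/d7.png

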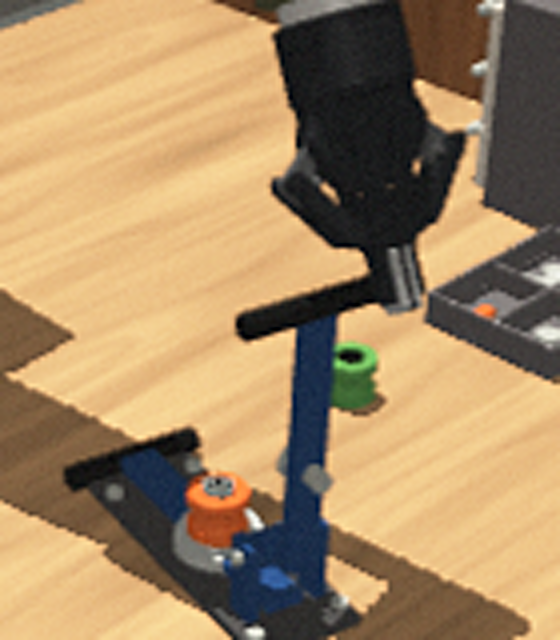

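```bash
python3 - <<'E'
from w import *
R=[180,30,165.8];c=(wp(1.6,20),R)
delta(*c,wp(1.6),R)
for a in np.arange(1.55,1.0,-.05): print(round(a,2),end=' ');delta(*c,wp(a,0),R)
E
```

```text
shift cm [ 2.   -0.01  0.  ] turn [0. 0. 0.]
1.55 shift cm [ 2.79 -0.01 -0.59] turn [0. 0. 0.]
1.5 shift cm [ 3.6  -0.01 -1.13] turn [0. 0. 0.]
1.45 shift cm [ 4.44 -0.02 -1.64] turn [0. 0. 0.]
1.4 shift cm [ 5.31 -0.02 -2.1 ] turn [0. 0. 0.]
1.35 shift cm [ 6.2  -0.02 -2.52] turn [0. 0. 0.]
1.3 shift cm [ 7.1  -0.03 -2.89] turn [0. 0. 0.]
1.25 shift cm [ 8.03 -0.03 -3.22] turn [0. 0. 0.]
1.2 shift cm [ 8.97 -0.03 -3.5 ] turn [0. 0. 0.]
1.15 shift cm [ 9.92 -0.04 -3.73] turn [0. 0. 0.]
1.1 shift cm [10.89 -0.04 -3.92] turn [0. 0. 0.]
1.05 shift cm [11.86 -0.04 -4.05] turn [0. 0. 0.]
```

```bash
python3 -m inch '[[[1,0,0],[0,0,0],0],[[1.5,0,0],[0,0,0],0],[[2,0,0],[0,0,0],0],[[2.79,0,-0.59],[0,0,0],0],[[3.6,0,-1.13],[0,0,0],0],[[4.44,0,-1.64],[0,0,0],0],[[5.31,0,-2.1],[0,0,0],0]]'
python3 - <<'E'
from h import *; import cv2
s=viewer.snapshot("scene");cv2.imwrite("pics/s8.png",s[...,::-1]);st()
cv2.imwrite("pics/d8.png",cv2.resize(s[60:220,290:430],None,fx=4,fy=4,interpolation=cv2.INTER_CUBIC)[...,::-1])
E
```

```text
time: 12.15
tool_pos: [652.8, 68.4, 264.8]
tcp_rot: [180.0, 30.2, 165.8]
ft_force: [1.7, -1.7, 4.2]
finger_gap: 0.2
t 12.2 pos [651.8  68.9 264.3] rpy [180.   30.1 165.8] F [ 2.5 -0.6  3. ] gap -0.3 q [  7.2  -8.6 103.9 -12.6  57.  -64.3]
```

View pics/d8.png

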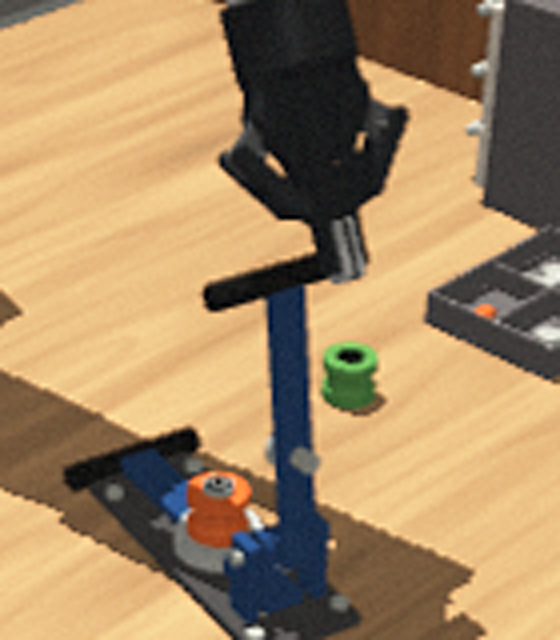

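```bash
python3 - <<'E'
from w import *
R=[180,30,165.8];c=(wp(1.4),R)
for a in np.arange(1.34,.2,-.06): print(round(a,2),end=' ');delta(*c,wp(a,0),R)
E
```

```text
1.34 shift cm [ 1.07 -0.   -0.5 ] turn [0. 0. 0.]
1.28 shift cm [ 2.16 -0.01 -0.93] turn [0. 0. 0.]
1.22 shift cm [ 3.28 -0.01 -1.29] turn [0. 0. 0.]
1.16 shift cm [ 4.42 -0.02 -1.59] turn [0. 0. 0.]
1.1 shift cm [ 5.58 -0.02 -1.82] turn [0. 0. 0.]
1.04 shift cm [ 6.74 -0.02 -1.98] turn [0. 0. 0.]
0.98 shift cm [ 7.92 -0.03 -2.06] turn [0. 0. 0.]
0.92 shift cm [ 9.09 -0.03 -2.08] turn [0. 0. 0.]
0.86 shift cm [10.27 -0.03 -2.03] turn [0. 0. 0.]
0.8 shift cm [11.44 -0.04 -1.91] turn [0. 0. 0.]
0.74 shift cm [12.6  -0.04 -1.71] turn [0. 0. 0.]
0.68 shift cm [13.75 -0.04 -1.45] turn [0. 0. 0.]
0.62 shift cm [14.88 -0.05 -1.12] turn [0. 0. 0.]
0.56 shift cm [15.99 -0.05 -0.72] turn [0. 0. 0.]
0.5 shift cm [17.07 -0.05 -0.26] turn [0. 0. 0.]
0.44 shift cm [18.12 -0.05  0.27] turn [0. 0. 0.]
0.38 shift cm [19.14 -0.06  0.86] turn [0. 0. 0.]
0.32 shift cm [20.12 -0.06  1.51] turn [0. 0. 0.]
0.26 shift cm [21.06 -0.06  2.22] turn [0. 0. 0.]
0.2 shift cm [21.96 -0.06  2.98] turn [0. 0. 0.]
```

```bash
python3 -m inch '[[[1.07,0,-0.5],[0,0,0],0],[[2.16,0,-0.93],[0,0,0],0],[[3.28,0,-1.29],[0,0,0],0],[[4.42,0,-1.59],[0,0,0],0],[[5.58,0,-1.82],[0,0,0],0],[[6.74,0,-1.98],[0,0,0],0],[[7.92,0,-2.06],[0,0,0],0],[[9.09,0,-2.08],[0,0,0],0],[[10.27,0,-2.03],[0,0,0],0],[[11.44,0,-1.91],[0,0,0],0]]'
python3 -m inch '[[[1.16,0,0.2],[0,0,0],0],[[2.31,0,0.46],[0,0,0],0],[[3.44,0,0.79],[0,0,0],0],[[4.55,0,1.19],[0,0,0],0],[[5.63,0,1.65],[0,0,0],0],[[6.68,0,2.18],[0,0,0],0],[[7.7,0,2.77],[0,0,0],0],[[7.7,0,2.77],[0,0,0],0]]'
python3 - <<'E'
from h import *; import cv2
s=viewer.snapshot("scene");cv2.imwrite("pics/s9.png",s[...,::-1]);st()
cv2.imwrite("pics/d9.png",cv2.resize(s[60:220,290:430],None,fx=4,fy=4,interpolation=cv2.INTER_CUBIC)[...,::-1])
E
```

```text
time: 13.2
tool_pos: [546.9, 95.1, 221.9]
tcp_rot: [-180.0, 30.0, 165.8]
ft_force: [-0.2, -1.0, 2.4]
finger_gap: 0.3
time: 14.0
tool_pos: [494.9, 107.9, 157.5]
tcp_rot: [-179.9, 29.9, 165.9]
ft_force: [0.6, -1.2, 0.6]
finger_gap: -0.4
t 14.05 pos [495.7 107.8 158.7] rpy [-179.9   29.9  165.9] F [ 0.1 -1.1  1. ] gap 0.2 q [ 16.8 -27.9 130.3 -18.8  52.9 -50.9]
```

View pics/d9.png

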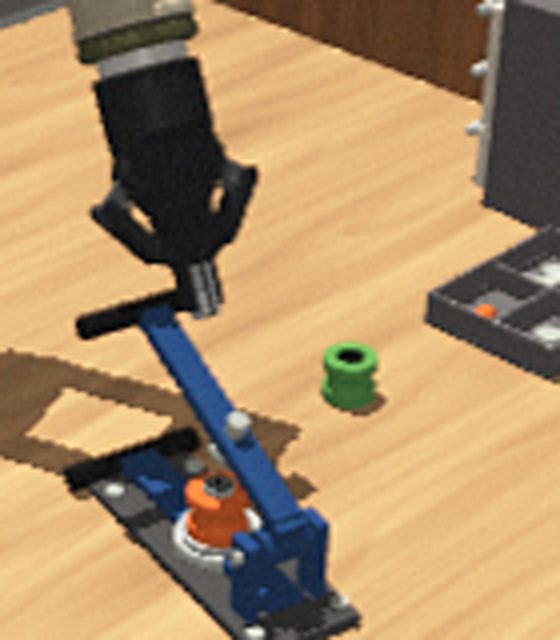

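```bash
python3 - <<'E'
from w import *
R=[180,30,165.8]
c=(wp(.38),R)
for a in (.34,.3,.26,.23,.2): print(a,end=' ');delta(*c,wp(a),R)
c=(wp(.2),R)
for a in np.arange(.19,-.13,-.01): print(round(a,2),end=' ');delta(*c,wp(a),R)
E
```

```text
0.34 shift cm [ 0.66 -0.    0.43] turn [0. 0. 0.]
0.3 shift cm [ 1.3  -0.    0.88] turn [0. 0. 0.]
0.26 shift cm [ 1.92 -0.    1.36] turn [0. 0. 0.]
0.23 shift cm [ 2.38 -0.    1.73] turn [0. 0. 0.]
0.2 shift cm [ 2.82 -0.    2.12] turn [0. 0. 0.]
0.19 shift cm [ 0.14 -0.    0.13] turn [0. 0. 0.]
0.18 shift cm [ 0.29 -0.    0.27] turn [0. 0. 0.]
0.17 shift cm [ 0.43 -0.    0.4 ] turn [0. 0. 0.]
0.16 shift cm [ 0.57 -0.    0.54] turn [0. 0. 0.]
0.15 shift cm [ 0.71 -0.    0.68] turn [0. 0. 0.]
0.14 shift cm [ 0.85 -0.    0.82] turn [0. 0. 0.]
0.13 shift cm [ 0.99 -0.    0.96] turn [0. 0. 0.]
0.12 shift cm [ 1.12 -0.    1.1 ] turn [0. 0. 0.]
0.11 shift cm [ 1.26 -0.    1.24] turn [0. 0. 0.]
0.1 shift cm [ 1.39 -0.    1.39] turn [0. 0. 0.]
0.09 shift cm [ 1.52 -0.    1.53] turn [0. 0. 0.]
0.08 shift cm [ 1.65 -0.    1.68] turn [0. 0. 0.]
0.07 shift cm [ 1.78 -0.    1.83] turn [0. 0. 0.]
0.06 shift cm [ 1.9  -0.    1.98] turn [0. 0. 0.]
0.05 shift cm [ 2.03 -0.    2.13] turn [0. 0. 0.]
0.04 shift cm [ 2.15 -0.    2.28] turn [0. 0. 0.]
0.03 shift cm [ 2.27 -0.    2.44] turn [0. 0. 0.]
0.02 shift cm [ 2.39 -0.    2.59] turn [0. 0. 0.]
0.01 shift cm [ 2.51 -0.    2.75] turn [0. 0. 0.]
-0.0 shift cm [ 2.63 -0.    2.9 ] turn [0. 0. 0.]
-0.01 shift cm [ 2.75 -0.    3.06] turn [0. 0. 0.]
-0.02 shift cm [ 2.86 -0.    3.22] turn [0. 0. 0.]
-0.03 shift cm [ 2.97 -0.    3.38] turn [0. 0. 0.]
-0.04 shift cm [ 3.08 -0.    3.54] turn [0. 0. 0.]
-0.05 shift cm [ 3.19 -0.    3.71] turn [0. 0. 0.]
-0.06 shift cm [ 3.3  -0.    3.87] turn [0. 0. 0.]
-0.07 shift cm [ 3.41 -0.    4.04] turn [0. 0. 0.]
-0.08 shift cm [ 3.51 -0.    4.2 ] turn [0. 0. 0.]
-0.09 shift cm [ 3.61 -0.    4.37] turn [0. 0. 0.]
-0.1 shift cm [ 3.71 -0.    4.54] turn [0. 0. 0.]
-0.11 shift cm [ 3.81 -0.    4.71] turn [0. 0. 0.]
-0.12 shift cm [ 3.91 -0.    4.88] turn [0. 0. 0.]
```

```bash
python3 -m inch '[[[0.66,0,0.44],[0,0,0],0],[[1.3,0,0.88],[0,0,0],0],[[1.92,0,1.36],[0,0,0],0],[[2.38,0,1.73],[0,0,0],0],[[2.82,0,2.12],[0,0,0],0],[[2.82,0,2.12],[0,0,0],0],[[2.82,0,2.12],[0,0,0],0]]'
```

```text
time: 14.75
tool_pos: [483.1, 111.2, 127.5]
tcp_rot: [-180.0, 30.0, 165.8]
ft_force: [0.4, -0.6, 1.6]
finger_gap: -0.3
```

```bash
python3 -m inch '[[[0.07,0,0.07],[0,0,0],0],[[0.14,0,0.13],[0,0,0],0],[[0.21,0,0.2],[0,0,0],0],[[0.29,0,0.27],[0,0,0],0],[[0.29,0,0.27],[0,0,0],0]]'
python3 -m inch '[[[0.07,0,0.07],[0,0,0],0],[[0.14,0,0.13],[0,0,0],0],[[0.21,0,0.2],[0,0,0],0],[[0.28,0,0.27],[0,0,0],0],[[0.28,0,0.27],[0,0,0],0]]'
python3 -m inch '[[[0.07,0,0.07],[0,0,0],0],[[0.14,0,0.14],[0,0,0],0],[[0.14,0,0.14],[0,0,0],0]]'
python3 -m inch '[[[0.07,0,0.07],[0,0,0],0],[[0.14,0,0.14],[0,0,0],0],[[0.14,0,0.14],[0,0,0],0]]'
```

```text
time: 15.25
tool_pos: [482.1, 111.6, 123.8]
tcp_rot: [180.0, 30.0, 165.8]
ft_force: [2.0, 0.1, 1.5]
finger_gap: -0.1
time: 15.75
tool_pos: [481.0, 111.9, 120.0]
tcp_rot: [-180.0, 30.0, 165.8]
ft_force: [0.6, 0.0, 1.5]
finger_gap: 0.0
time: 16.05
tool_pos: [480.5, 112.0, 118.1]
tcp_rot: [180.0, 30.0, 165.8]
ft_force: [1.7, -0.1, 0.6]
finger_gap: 0.3
time: 16.35
tool_pos: [480.0, 112.1, 116.2]
tcp_rot: [-180.0, 30.0, 165.8]
ft_force: [1.4, -0.5, 1.5]
finger_gap: 0.1
```

```bash
python3 -m inch '[[[0.07,0,0.07],[0,0,0],0],[[0.14,0,0.14],[0,0,0],0],[[0.14,0,0.14],[0,0,0],0]]'
python3 -m inch '[[[0.07,0,0.07],[0,0,0],0],[[0.13,0,0.14],[0,0,0],0],[[0.13,0,0.14],[0,0,0],0]]'
python3 -m inch '[[[0.07,0,0.07],[0,0,0],0],[[0.13,0,0.14],[0,0,0],0],[[0.13,0,0.14],[0,0,0],0]]'
```

```text
time: 16.65
tool_pos: [479.5, 112.2, 114.3]
tcp_rot: [180.0, 30.0, 165.8]
ft_force: [0.9, 0.3, 1.8]
finger_gap: 0.1
time: 16.95
tool_pos: [479.1, 112.3, 112.4]
tcp_rot: [-180.0, 30.0, 165.8]
ft_force: [2.0, 0.2, 1.8]
finger_gap: 0.1
time: 17.25
tool_pos: [478.7, 112.4, 110.5]
tcp_rot: [-180.0, 30.0, 165.8]
ft_force: [2.0, -0.3, 1.7]
finger_gap: 0.2
```

```bash
python3 -m inch '[[[0.07,0,0.07],[0,0,0],0],[[0.13,0,0.14],[0,0,0],0],[[0.13,0,0.14],[0,0,0],0]]'
python3 -m inch '[[[0.07,0,0.07],[0,0,0],0],[[0.13,0,0.14],[0,0,0],0],[[0.13,0,0.14],[0,0,0],0]]'
python3 -m inch '[[[0.07,0,0.07],[0,0,0],0],[[0.13,0,0.15],[0,0,0],0],[[0.13,0,0.15],[0,0,0],0]]'
python3 - <<'E'
from h import *; import cv2
s=viewer.snapshot("scene");cv2.imwrite("pics/s10.png",s[...,::-1])
cv2.imwrite("pics/d10.png",cv2.resize(s[130:220,300:400],None,fx=7,fy=7,interpolation=cv2.INTER_CUBIC)[...,::-1][:600])
E
```

```text
time: 17.55
tool_pos: [478.2, 112.5, 108.7]
tcp_rot: [-180.0, 30.0, 165.8]
ft_force: [1.9, 0.2, 1.4]
finger_gap: 0.2
time: 17.85
tool_pos: [477.8, 112.6, 106.8]
tcp_rot: [-180.0, 30.0, 165.8]
ft_force: [0.9, 0.4, 1.6]
finger_gap: -0.1
time: 18.15
tool_pos: [477.5, 112.7, 104.8]
tcp_rot: [-180.0, 30.0, 165.8]
ft_force: [0.8, -0.7, 2.3]
finger_gap: 0.1
```

View pics/d10.png

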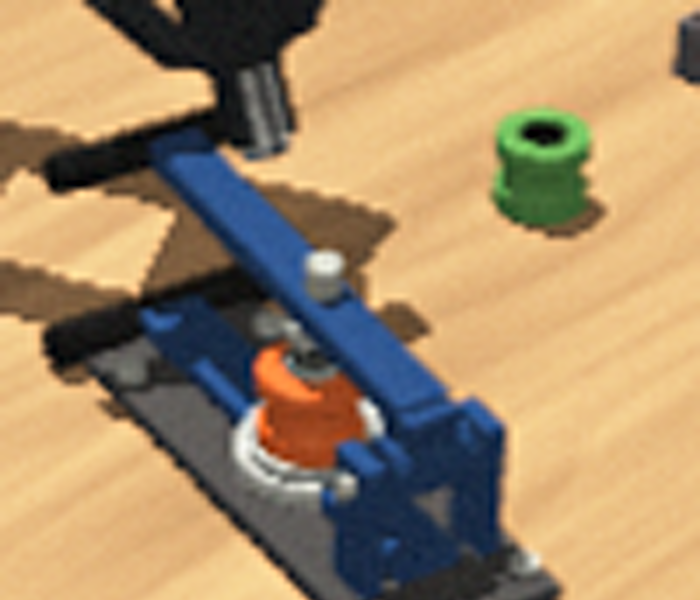

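```bash
python3 -m inch '[[[0.07,0,0.07],[0,0,0],0],[[0.13,0,0.15],[0,0,0],0],[[0.13,0,0.15],[0,0,0],0]]'
python3 -m inch '[[[0.07,0,0.07],[0,0,0],0],[[0.13,0,0.15],[0,0,0],0],[[0.13,0,0.15],[0,0,0],0]]'
python3 -m inch '[[[0.07,0,0.07],[0,0,0],0],[[0.13,0,0.15],[0,0,0],0],[[0.13,0,0.15],[0,0,0],0]]'
```

```text
time: 18.5
tool_pos: [477.1, 112.8, 102.9]
tcp_rot: [-180.0, 30.0, 165.8]
ft_force: [1.6, -0.4, 0.5]
finger_gap: -0.0
time: 18.8
tool_pos: [476.8, 112.9, 101.0]
tcp_rot: [-180.0, 30.0, 165.8]
ft_force: [1.1, 0.3, 1.8]
finger_gap: 0.2
time: 19.1
tool_pos: [476.4, 113.0, 99.0]
tcp_rot: [-180.0, 30.0, 165.8]
ft_force: [1.3, 0.6, 1.4]
finger_gap: 0.2
```

```bash
python3 -m inch '[[[0.06,0,0.07],[0,0,0],0],[[0.12,0,0.15],[0,0,0],0],[[0.12,0,0.15],[0,0,0],0]]'
python3 -m inch '[[[0.06,0,0.08],[0,0,0],0],[[0.12,0,0.16],[0,0,0],0],[[0.12,0,0.16],[0,0,0],0]]'
python3 -m inch '[[[0.06,0,0.08],[0,0,0],0],[[0.12,0,0.16],[0,0,0],0],[[0.12,0,0.16],[0,0,0],0]]'
```

```text
time: 19.4
tool_pos: [476.1, 113.1, 97.1]
tcp_rot: [-180.0, 30.0, 165.8]
ft_force: [1.2, 0.2, 1.6]
finger_gap: -0.2
time: 19.7
tool_pos: [475.9, 113.1, 95.1]
tcp_rot: [-180.0, 30.0, 165.8]
ft_force: [0.4, -0.0, 1.3]
finger_gap: -0.1
time: 20.0
tool_pos: [475.7, 113.2, 93.2]
tcp_rot: [-180.0, 30.0, 165.8]
ft_force: [1.2, 0.3, 1.6]
finger_gap: 0.3
```

```bash
python3 -m inch '[[[0.06,0,0.08],[0,0,0],0],[[0.12,0,0.16],[0,0,0],0],[[0.12,0,0.16],[0,0,0],0]]'
python3 -m inch '[[[0.06,0,0.08],[0,0,0],0],[[0.12,0,0.16],[0,0,0],0],[[0.12,0,0.16],[0,0,0],0]]'
python3 -m inch '[[[0.06,0,0.08],[0,0,0],0],[[0.12,0,0.16],[0,0,0],0],[[0.12,0,0.16],[0,0,0],0]]'
```

```text
time: 20.3
tool_pos: [475.4, 113.2, 91.2]
tcp_rot: [-180.0, 30.0, 165.8]
ft_force: [1.3, -0.1, 0.7]
finger_gap: 0.2
time: 20.6
tool_pos: [475.2, 113.3, 89.2]
tcp_rot: [-180.0, 30.0, 165.8]
ft_force: [1.5, 0.1, 0.8]
finger_gap: 0.2
time: 20.9
tool_pos: [475.0, 113.4, 87.2]
tcp_rot: [-180.0, 30.0, 165.8]
ft_force: [1.7, 0.1, 1.5]
finger_gap: -0.1
```

```bash
python3 -m inch '[[[0.055,0,0.08],[0,0,0],0],[[0.11,0,0.16],[0,0,0],0],[[0.11,0,0.16],[0,0,0],0]]'
python3 - <<'E'
from h import *; import cv2
s=viewer.snapshot("scene");cv2.imwrite("pics/s11.png",s[...,::-1])
cv2.imwrite("pics/d11.png",cv2.resize(s[140:220,300:380],None,fx=7,fy=7,interpolation=cv2.INTER_CUBIC)[...,::-1][:600])
E
```

```text
time: 21.2
tool_pos: [474.8, 113.4, 85.3]
tcp_rot: [-180.0, 30.0, 165.8]
ft_force: [1.2, -0.8, 1.7]
finger_gap: -0.2
```

View pics/d11.png

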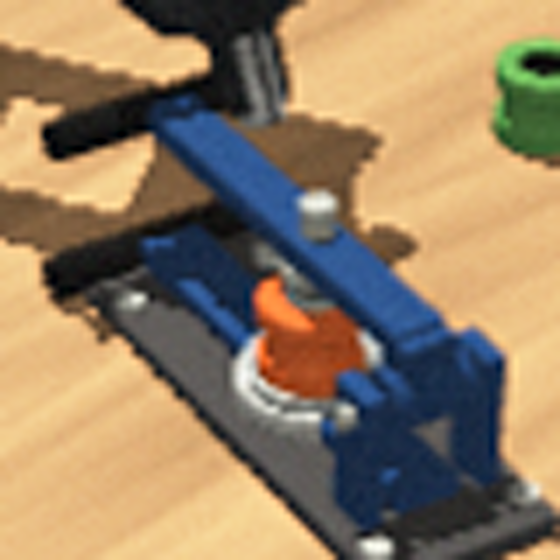

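```bash
python3 -m inch '[[[0.055,0,0.08],[0,0,0],0],[[0.11,0,0.16],[0,0,0],0],[[0.11,0,0.16],[0,0,0],0]]'
python3 -m inch '[[[0.055,0,0.08],[0,0,0],0],[[0.11,0,0.16],[0,0,0],0],[[0.11,0,0.16],[0,0,0],0]]'
```

```text
time: 21.55
tool_pos: [474.7, 113.4, 83.3]
tcp_rot: [-180.0, 30.0, 165.8]
ft_force: [2.0, 0.0, 3.1]
finger_gap: 0.3
time: 21.85
tool_pos: [474.6, 113.5, 81.5]
tcp_rot: [-180.0, 30.0, 165.8]
ft_force: [1.0, 0.3, 2.0]
finger_gap: 0.2
```

```bash
python3 -m inch '[[[0.055,0,0.08],[0,0,0],0],[[0.11,0,0.16],[0,0,0],0],[[0.11,0,0.16],[0,0,0],0]]'
python3 -m inch '[[[0.055,0,0.08],[0,0,0],0],[[0.11,0,0.16],[0,0,0],0],[[0.11,0,0.16],[0,0,0],0]]'
```

```text
time: 22.15
tool_pos: [474.7, 113.5, 79.9]
tcp_rot: [180.0, 30.1, 165.8]
ft_force: [2.2, -1.2, 2.3]
finger_gap: -0.0
time: 22.45
tool_pos: [474.7, 113.6, 78.1]
tcp_rot: [180.0, 30.1, 165.8]
ft_force: [2.8, -1.0, 4.3]
finger_gap: 0.3
```

```bash
python3 -m inch '[[[0.055,0,0.08],[0,0,0],0],[[0.055,0,0.08],[0,0,0],0]]'
python3 -m inch '[[[0.055,0,0.08],[0,0,0],0],[[0.055,0,0.08],[0,0,0],0]]'
```

```text
time: 22.65
tool_pos: [474.7, 113.7, 77.2]
tcp_rot: [180.0, 30.1, 165.8]
ft_force: [2.5, -0.7, 4.9]
finger_gap: -0.1
time: 22.85
tool_pos: [474.8, 113.7, 76.5]
tcp_rot: [180.0, 30.1, 165.8]
ft_force: [3.2, -1.8, 5.2]
finger_gap: 0.1
```

```bash
python3 -m inch '[[[0.055,0,0.08],[0,0,0],0],[[0.055,0,0.08],[0,0,0],0]]'
```

```text
time: 23.05
tool_pos: [474.9, 113.8, 75.7]
tcp_rot: [179.9, 30.1, 165.8]
ft_force: [3.3, -1.2, 6.4]
finger_gap: -0.0
```

```bash
python3 -m inch '[[[0.055,0,0.08],[0,0,0],0],[[0.055,0,0.08],[0,0,0],0]]'
```

```text
time: 23.25
tool_pos: [475.0, 113.8, 74.9]
tcp_rot: [179.9, 30.1, 165.8]
ft_force: [3.2, -0.5, 7.8]
finger_gap: -0.1
```

```bash
python3 -m inch '[[[0.055,0,0.08],[0,0,0],0],[[0.055,0,0.08],[0,0,0],0]]'
```

```text
time: 23.45
tool_pos: [475.1, 113.9, 74.1]
tcp_rot: [179.9, 30.2, 165.8]
ft_force: [4.1, -1.5, 7.2]
finger_gap: 0.1
```

```bash
python3 -m inch '[[[0.055,0,0.08],[0,0,0],0],[[0.055,0,0.08],[0,0,0],0]]'
```

```text
time: 23.65
tool_pos: [475.2, 113.9, 73.3]
tcp_rot: [179.9, 30.2, 165.8]
ft_force: [3.5, -1.5, 7.4]
finger_gap: -0.2
```

```bash
python3 -m inch '[[[0.055,0,0.08],[0,0,0],0],[[0.055,0,0.08],[0,0,0],0]]'
```

```text
time: 23.85
tool_pos: [475.3, 114.0, 72.5]
tcp_rot: [179.9, 30.2, 165.8]
ft_force: [4.1, -0.7, 7.7]
finger_gap: 0.3
```

```bash
python3 -m inch '[[[0.055,0,0.08],[0,0,0],0],[[0.055,0,0.08],[0,0,0],0]]'
```

```text
time: 24.05
tool_pos: [475.2, 114.0, 71.6]
tcp_rot: [179.9, 30.2, 165.8]
ft_force: [4.7, -2.3, 8.3]
finger_gap: -0.1
```

```bash
python3 -m inch '[[[0.055,0,0.08],[0,0,0],0],[[0.055,0,0.08],[0,0,0],0]]'
```

```text
time: 24.25
tool_pos: [475.2, 114.0, 70.7]
tcp_rot: [179.9, 30.2, 165.8]
ft_force: [5.0, -2.1, 8.2]
finger_gap: -0.3
```

```bash
python3 -m inch '[[[0.055,0,0.08],[0,0,0],0],[[0.055,0,0.08],[0,0,0],0]]'
```

```text
time: 24.45
tool_pos: [475.1, 114.0, 69.5]
tcp_rot: [179.9, 30.2, 165.8]
ft_force: [7.5, -1.2, 3.9]
finger_gap: -0.4
```

```bash
python3 - <<'E'
from h import *; import cv2
s=viewer.snapshot("scene");cv2.imwrite("pics/s12.png",s[...,::-1]);st()
cv2.imwrite("pics/d12.png",cv2.resize(s[140:220,300:380],None,fx=7,fy=7,interpolation=cv2.INTER_CUBIC)[...,::-1][:600])
E
```

```text
t 24.5 pos [475.1 114.   69.5] rpy [179.9  30.2 165.8] F [ 8.5 -1.6  3.3] gap 0.1 q [ 18.8 -22.7 136.9 -23.9  42.3 -42.5]
```

View pics/d12.png

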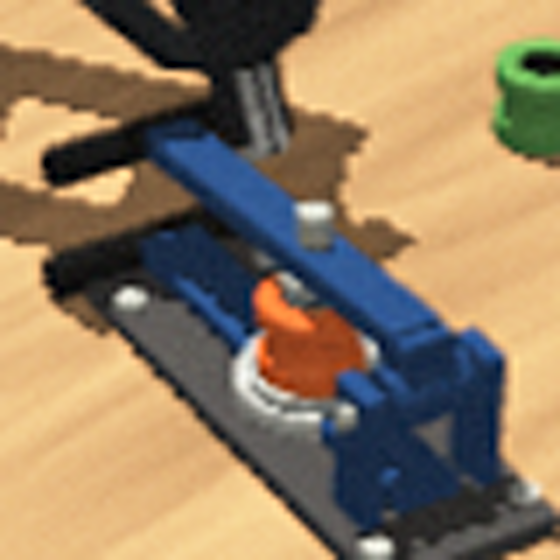

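```bash
python3 - <<'E'
from h import *; from w import *
import cv2
for a in (.06,.04,.02,0,-.02,-.04,-.06,-.08,-.1,-.12):
    bx=75-195*np.cos(a)+22*np.sin(a); bz=60+195*np.sin(a)+22*np.cos(a)
    p=proj("scene",np.r_[nest+u*bx-v*53,bz]); print(a,((p+.5-[300,140])*7).round(0), round(bz,1), proj("scene",np.r_[nest+u*bx+v*53,bz]))
ims=[cv2.resize(cv2.imread(f"pics/s{i}.png")[145:175,300:345],None,fx=8,fy=8,interpolation=cv2.INTER_CUBIC) for i in (11,12)]
cv2.imwrite("pics/d13.png",np.vstack(ims))
E
```

```text
0.06 [ 51. 117.] 93.7 [338.7 146.4]
0.04 [ 50. 124.] 89.8 [338.6 147.5]
0.02 [ 50. 132.] 85.9 [338.5 148.5]
0 [ 50. 139.] 82.0 [338.4 149.6]
-0.02 [ 50. 146.] 78.1 [338.3 150.7]
-0.04 [ 50. 154.] 74.2 [338.2 151.8]
-0.06 [ 50. 162.] 70.3 [338.1 152.8]
-0.08 [ 50. 170.] 66.3 [338.1 153.9]
-0.1 [ 50. 178.] 62.4 [338.1 155.1]
-0.12 [ 50. 186.] 58.5 [338.1 156.2]
```

View pics/d13.png

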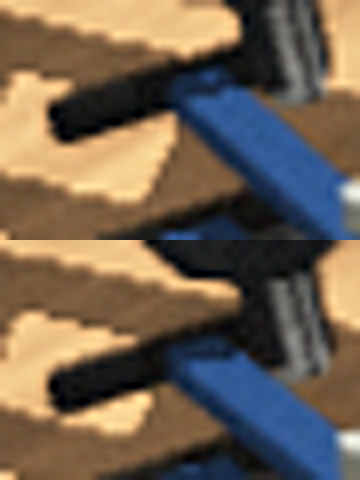

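```bash
python3 -m inch '[[[0.03,0,0.05],[0,0,0],0],[[0.055,0,0.08],[0,0,0],0]]'
python3 - <<'E'
from h import *
for i in range(1): st()
E
```

```text
time: 24.7
tool_pos: [474.9, 114.0, 68.3]
tcp_rot: [179.9, 30.2, 165.8]
ft_force: [11.6, -1.9, 1.5]
finger_gap: 0.0
t 24.7 pos [474.9 114.   68.3] rpy [179.9  30.2 165.8] F [11.6 -1.9  1.5] gap 0.0 q [ 18.8 -22.6 137.  -24.   42.1 -42.4]
```

```bash
python3 - <<'E'
from h import *; import cv2
s=viewer.snapshot("scene");t=viewer.snapshot("top");cv2.imwrite("pics/s14.png",s[...,::-1]);st()
a=cv2.resize(s[145:175,300:345],None,fx=8,fy=8,interpolation=cv2.INTER_CUBIC)
b=cv2.resize(s[165:210,325:370],None,fx=8,fy=8,interpolation=cv2.INTER_CUBIC)
cv2.imwrite("pics/d14.png",np.vstack([a,b])[...,::-1])
E
```

```text
t 24.8 pos [474.9 114.   68.3] rpy [179.9  30.2 165.8] F [10.7 -1.3  1.4] gap 0.0 q [ 18.8 -22.6 137.  -24.   42.1 -42.4]
```

View pics/d14.png

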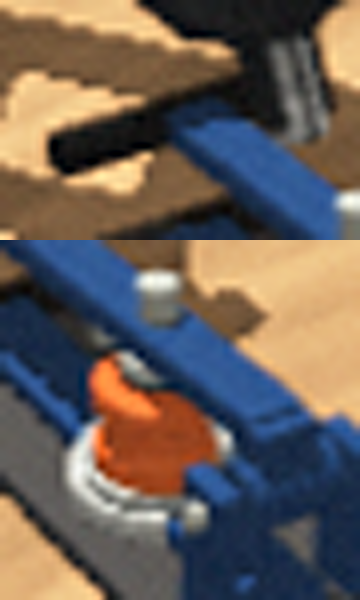

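```bash
python3 - <<'E'
from w import *
from h import *
for a in (.14,.06,.02,-.02,-.04): print(a,wp(a).round(1))
s=telemetry.sense();print(s["wrist_torque"],s["ft_force"],s["joint_efforts"].round(1))
from k import fk,X,OFF
q=s["joint_pos"];print(fk(q,X)[0])
E
```

```text
0.14 [479.4 111.8 116.4]
0.06 [476.2 112.6 101.1]
0.02 [475.1 112.9  93.3]
-0.02 [474.2 113.1  85.5]
-0.04 [473.9 113.2  81.6]
[-0.21410511 -1.23200368  0.05778758] [10.72087499 -1.30360675  1.36675288] [  1.9 -23.6 -40.4  -0.3   0.    0. ]
[474.38513295 113.86652363  67.78380947]
```

```bash
python3 - <<'E'
from w import *
from h import Ro
R=[180,30,165.8]
base=wp(-.04)+Ro.from_euler('xyz',R,degrees=True).apply([8.25,0,12.0]);print(base)
for a in np.arange(-.05,.8,.07): print(round(a,2),end=' ');delta(base,R,wp(a,4),R)
print()
for a in list(np.arange(.79,1.6,.07))+[1.6]: print(round(a,2),end=' ');delta(wp(.72,4),R,wp(a,4),R)
delta(wp(.72,4),R,wp(1.6,40),R)
delta(wp(.72,4),R,wp(1.6,40,dz=90),R)
E
```

```text
[472.79737396 113.45319888  67.06910112]
-0.05 shift cm [-1.12  0.   -1.04] turn [0. 0. 0.]
0.02 shift cm [-1.91  0.   -2.15] turn [0. 0. 0.]
0.09 shift cm [-2.79  0.   -3.21] turn [0. 0. 0.]
0.16 shift cm [-3.74  0.   -4.21] turn [0. 0. 0.]
0.23 shift cm [-4.75  0.01 -5.13] turn [0. 0. 0.]
0.3 shift cm [-5.83  0.01 -5.99] turn [0. 0. 0.]
0.37 shift cm [-6.96  0.01 -6.76] turn [0. 0. 0.]
0.44 shift cm [-8.15  0.01 -7.46] turn [0. 0. 0.]
0.51 shift cm [-9.38  0.01 -8.06] turn [0. 0. 0.]
0.58 shift cm [-10.65   0.02  -8.59] turn [0. 0. 0.]
0.65 shift cm [-11.95   0.02  -9.02] turn [0. 0. 0.]
0.72 shift cm [-13.28   0.02  -9.36] turn [0. 0. 0.]
0.79 shift cm [-14.63   0.03  -9.6 ] turn [0. 0. 0.]

0.79 shift cm [-1.35  0.   -0.25] turn [0. 0. 0.]
0.86 shift cm [-2.72  0.01 -0.4 ] turn [0. 0. 0.]
0.93 shift cm [-4.09  0.01 -0.45] turn [0. 0. 0.]
1.0 shift cm [-5.46  0.02 -0.41] turn [0. 0. 0.]
1.07 shift cm [-6.83  0.02 -0.27] turn [0. 0. 0.]
1.14 shift cm [-8.18  0.02 -0.04] turn [0. 0. 0.]
1.21 shift cm [-9.52  0.03  0.29] turn [0. 0. 0.]
1.28 shift cm [-10.82   0.03   0.71] turn [0. 0. 0.]
1.35 shift cm [-12.1    0.04   1.22] turn [0. 0. 0.]
1.42 shift cm [-13.34   0.04   1.81] turn [0. 0. 0.]
1.49 shift cm [-14.53   0.05   2.5 ] turn [0. 0. 0.]
1.56 shift cm [-15.67   0.05   3.26] turn [0. 0. 0.]
1.6 shift cm [-16.3    0.06   3.73] turn [0. 0. 0.]
shift cm [-19.9    0.07   3.73] turn [0. 0. 0.]
shift cm [-24.4    0.07  -4.06] turn [0. 0. 0.]
```

```bash
python3 -m inch '[[[-0.5,0,-0.5],[0,0,0],0],[[-1.12,0,-1.04],[0,0,0],0],[[-1.91,0,-2.15],[0,0,0],0],[[-2.79,0,-3.21],[0,0,0],0],[[-3.74,0,-4.21],[0,0,0],0],[[-4.75,0,-5.13],[0,0,0],0],[[-5.83,0,-5.99],[0,0,0],0],[[-6.96,0,-6.76],[0,0,0],0],[[-8.15,0,-7.46],[0,0,0],0],[[-9.38,0,-8.06],[0,0,0],0],[[-10.65,0,-8.59],[0,0,0],0],[[-11.95,0,-9.02],[0,0,0],0],[[-13.28,0,-9.36],[0,0,0],0]]'
python3 - <<'E'
from h import *; import cv2
s=viewer.snapshot("scene");cv2.imwrite("pics/s15.png",s[...,::-1]);st()
a=cv2.resize(s[60:220,290:430],None,fx=3,fy=3,interpolation=cv2.INTER_CUBIC)
b=cv2.resize(s[165:205,325:365],None,fx=8,fy=8,interpolation=cv2.INTER_CUBIC)
b=cv2.copyMakeBorder(b,0,a.shape[0]-b.shape[0],0,0,cv2.BORDER_CONSTANT)
cv2.imwrite("pics/d15.png",np.hstack([a,b])[...,::-1])
E
```

```text
time: 26.1
tool_pos: [540.2, 96.8, 215.2]
tcp_rot: [-180.0, 30.0, 165.8]
ft_force: [1.5, 1.2, 0.0]
finger_gap: -0.3
t 26.15 pos [542.1  96.7 217.7] rpy [179.9  30.2 165.8] F [ 1.7 -1.6  1.7] gap 0.0 q [ 13.3 -23.8 121.2 -16.1  56.3 -56.6]
```

View pics/d15.png

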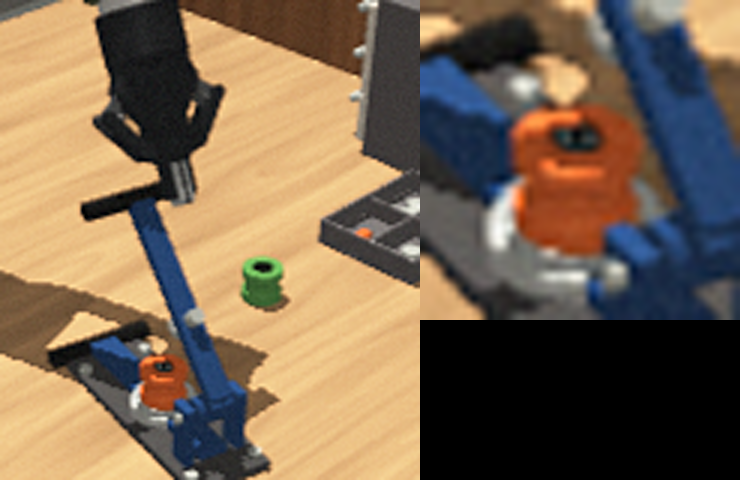

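The bearing at about (344,182) no longer shows its grey rim above the flange, so it looks flush. The handle is following the tool up, so I'll finish opening it.

```bash
python3 -m inch '[[[-1.35,0,-0.25],[0,0,0],0],[[-2.72,0,-0.4],[0,0,0],0],[[-4.09,0,-0.45],[0,0,0],0],[[-5.46,0,-0.41],[0,0,0],0],[[-6.83,0,-0.27],[0,0,0],0],[[-8.18,0,-0.04],[0,0,0],0],[[-9.52,0,0.29],[0,0,0],0],[[-10.82,0,0.71],[0,0,0],0],[[-12.1,0,1.22],[0,0,0],0],[[-13.34,0,1.81],[0,0,0],0],[[-14.53,0,2.5],[0,0,0],0],[[-15.67,0,3.26],[0,0,0],0],[[-16.3,0,3.73],[0,0,0],0],[[-18,0,3.73],[0,0,0],0],[[-19.9,0,3.73],[0,0,0],0],[[-19.9,0,3.73],[0,0,0],0],[[-22,0,0],[0,0,0],0],[[-24.4,0,-4.06],[0,0,0],0],[[-24.4,0,-4.06],[0,0,0],0],[[-24.4,0,-4.06],[0,0,0],0]]'
python3 - <<'E'
from h import *; import cv2
s=viewer.snapshot("scene");cv2.imwrite("pics/s16.png",s[...,::-1]);st()
a=cv2.resize(s[60:220,290:430],None,fx=3,fy=3,interpolation=cv2.INTER_CUBIC)
b=cv2.resize(s[165:205,325:365],None,fx=8,fy=8,interpolation=cv2.INTER_CUBIC)
b=cv2.copyMakeBorder(b,0,a.shape[0]-b.shape[0],0,0,cv2.BORDER_CONSTANT)
cv2.imwrite("pics/d16.png",np.hstack([a,b])[...,::-1])
E
```

```text
time: 28.15
tool_pos: [724.8, 50.5, 374.0]
tcp_rot: [179.9, 30.2, 165.8]
ft_force: [0.0, 0.9, -1.2]
finger_gap: 0.1
t 28.2 pos [724.1  50.4 371.3] rpy [180.   30.  165.8] F [ 0.1  0.8 -0.2] gap -0.4 q [  4.4   0.2  84.4 -10.   67.  -69.8]
```

View pics/d16.png

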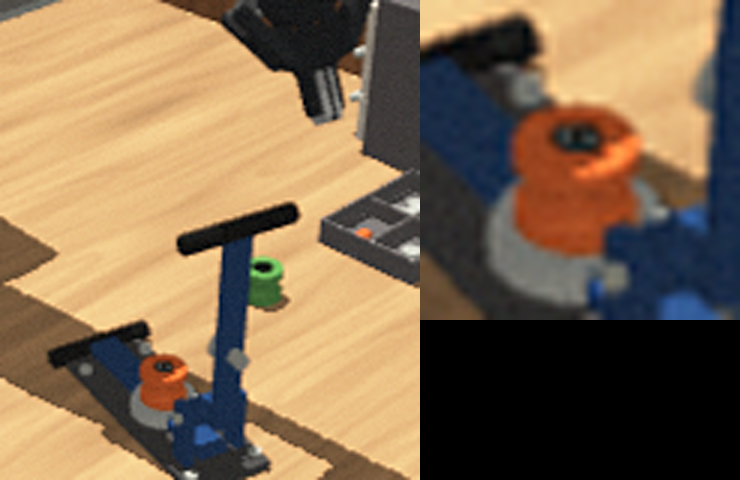

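```bash
python3 - <<'E'
import cv2,numpy as np
a=cv2.imread("pics/scene0.png");b=cv2.imread("pics/s16.png")
cv2.imwrite("pics/cmp.png",np.vstack([a[100:330,120:480],b[100:330,120:480]]))
E
```

```text
(no output)
```

View pics/cmp.png

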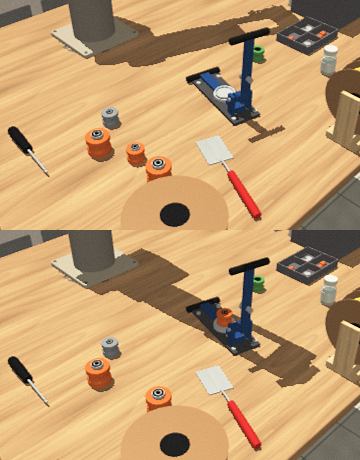

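The before and after pictures show every other item where it started, the handle back upright with its bar at about (370,137), and the roller in the nest at (344,186) with its bearing flush. I'm handing it in.

```bash
python3 - <<'E'
from bench import r
print(r.hand_in())
E
```

```text
the job is handed in; nothing more can be done
None
```

I put the smallest orange roller, bearing up, in the press's nest and closed the upper handle on it with the shut fingers. I then let the handle spring fully open and handed in at about 28 s with the arm clear; no verdict was reported.

- **Press force:** the upward force at the bar rose to about 8 N, then fell to 3–4 N and then to about 1.5 N, which is what it takes just to hold the spring shut. I stopped there and did not press on to feel the hard stop.
- **Sideways load:** my 30° tool angle added up to about 12 N sideways at the bar. It runs along the handle, so it should not have loaded the bearing. All forces stayed well under the limits.
- **Last pictures:** the bearing sits about 5 mm lower against the roller's top than before, so it looks flush. The roller is upright in the nest and the handle is fully open. By eye, the other items have not moved.
- **Disagreement:** the two cameras differed by 3–8 mm in x when locating the roller and nest. I settled the nest position from the scene camera with the roller held over it, and the roller went in without touching the rim. At the bottom I felt about 10 N down and 5 N sideways.

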